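# Clamp a printing block in the studio jig

## Task

Clamp the red-topped printing block in the jig so that its edges can be sanded. The rack lets you take it only by its ends and the jig only by its long sides, so put it down on the cork mat, let go and take it again the other way; then set it on the bed lengthwise between the jaws, centred across the bed. Let go, gently push the sliding jaw up until the block is snug against both jaws, and only then push the clamp's red-balled handle over so that it snaps shut on the block; leave everything else where it is.

Things in the scene. Friction and masses are not known exactly. Their poses are not given: they have to be found in the camera images.
- block_mid (a point): Centre of the printing block to be clamped: beech with a red top sheet, 52 long (its x) x 36 wide (its y) x 34 mm high (z up), about 60 g. This point is half-way up. It stands in one of the rack's three stalls (any of them), its length along the open direction.
- rack: Low fixed plywood rack, 146 x 40 mm, origin centre of its underside. Three stalls along its x (centres at -46, 0, +46 mm), floor 4 mm high. Stall walls run along its y: 6 mm thick, 40 mm high (2 mm above the blocks' tops), 2 mm play beside a block. Stalls are open at both y ends, where a block stands out 6 mm: it can only be taken by its two ends (52 mm apart).
- mat_mid (a point): Centre of the top face (4 mm above the table) of the square cork mat, 110 x 110 mm, fixed: room to put a block down.
- jig_seat (a point): Centre of the top of the fixed clamping jig's wooden bed (16 mm above the table, 36 mm wide). The jig's axes are this point's: x from the sliding to the stop jaw, z up. The stop jaw is locked, its face anywhere from x = +26 to +34 mm (not measured). Beside the bed (+-y) nothing stands nearer than the clamp bracket at y = -98 mm, so a block there can only be held by its long sides (36 mm apart).
- jaw (a joint): Sliding jaw, m: 0 fully open (face at jig x = -42 mm, 68 to 76 mm between the jaws), grows towards jig +x, end of travel 0.030; with a block in, it meets the stop jaw between 0.016 and 0.024. Starts at 0 to 0.006. Cannot tilt, slides with about 2.5 N of friction, stays where left; close it slowly, by touch (5 N is plenty). The blue jaws are 45 mm wide, tops level with a block on the bed.
- jaw_tab (a point): Centre of the outer (jig -x) face of the yellow push tab that stands on the sliding jaw: 26 mm wide, 10 mm thick, 50 to 90 mm above the table; this point is at 70 mm. Push it towards jig +x.
- clamp (a joint): Over-centre toggle clamp, rad: 0 open (its start; arm almost upright, reaching 190 mm above the table, held by the spring), grows as it closes; beyond 0.78 the spring throws it shut by itself; about 1.48 with its rubber pad on a block on the bed, stop at 1.56. Its axis lies along jig x, 115 mm to the -y side of the bed's centre, 66 mm above the table.
- clamp_knob (a point): Centre of the red ball (26 mm across) at the end of the clamp's handle, 100 mm from its axis. Open, it leans away from the bed, 42 mm further to jig -y than the axis, 157 mm above the table. Pushing it towards jig +y with 5 to 15 N swings the handle up and over (ball 166 mm high at joint 0.44) and the 115 mm arm comes down across the bed.
- grey_block_mid (a point): Centre of a like block with a grey top, in another stall: leave it.
- teal_block_mid (a point): Centre of a like block with a teal top, in another stall: leave it.
- glue_mid (a point): Middle of a white glue bottle, 52 mm across, 130 mm high: bystander.
- paint_jar_mid (a point): Middle of a blue paint jar, 48 mm across, 55 mm high: bystander.
- ink_can_mid (a point): Middle of a green ink can, 66 mm across, 75 mm high: bystander.
- tape_mid (a point): Middle of a roll of blue tape lying flat, 90 mm across, 24 mm high: bystander.
- brush_grip (a point): Handle of a brush lying on the table: bystander.

How it is judged (in metres and radians):
On the way, in this order (a step that is already met when the one before it is completed fails the run):
1. the red block stands on the cork mat, let go (horizontal distance between block_mid and mat_mid below 0.055 m and z of block_mid in the frame of mat_mid between 0.012 and 0.022 m and linear speed of block below 0.02 m/s and contact force between the fingers and block below 0.1 N), for 0.1 s.
2. the red block rests on the bed between the jaws, lengthwise and centred across the bed, let go, the clamp still open (angle between the x axis of block_mid and the x axis of jig_seat, either way round below 0.12 rad and y of block_mid in the frame of jig_seat between -0.008 and 0.008 m and z of block_mid in the frame of jig_seat between 0.014 and 0.02 m and angle between block_mid's own z axis and vertical below 0.08 rad and x of block_mid in the frame of jig_seat between -0.017 and 0.009 m and contact force between the fingers and block below 0.1 N and linear speed of block below 0.02 m/s and value of joint clamp below 0.4 rad), for 0.1 s.
3. the sliding jaw holds the block snug against the stop jaw (pressing it with more than 1.5 N, at rest), the clamp still open (angle between the x axis of block_mid and the x axis of jig_seat, either way round below 0.12 rad and y of block_mid in the frame of jig_seat between -0.008 and 0.008 m and z of block_mid in the frame of jig_seat between 0.014 and 0.02 m and angle between block_mid's own z axis and vertical below 0.08 rad and x of block_mid in the frame of jaw_tab between 0.04 and 0.044 m and value of joint jaw between 0.0135 and 0.0265 m and angle between the x axis of block_mid and the x axis of jig_seat, either way round below 0.06 rad and contact force between jaw and block above 1.5 N and linear speed of block below 0.004 m/s and value of joint clamp below 0.4 rad), for 0.05 s.
4. the clamp has snapped shut on the block (value of joint clamp above 1.4 rad and contact force between clamp and block above 1.5 N), for 0.2 s.
At the end, for the whole second after the job is handed in: The red block stands on the bed, lengthwise between the jaws (within 0.06 rad), centred across the bed within 8 mm, held between the jaws (the sliding jaw touching it and pressing with more than 0.8 N), and the closed clamp (beyond 1.4 rad) presses on it with more than 1.5 N; all is at rest (all of step 4 and angle between the x axis of block_mid and the x axis of jig_seat, either way round below 0.12 rad and y of block_mid in the frame of jig_seat between -0.008 and 0.008 m and z of block_mid in the frame of jig_seat between 0.014 and 0.02 m and angle between block_mid's own z axis and vertical below 0.08 rad and x of block_mid in the frame of jaw_tab between 0.04 and 0.044 m and value of joint jaw between 0.0135 and 0.0265 m and angle between the x axis of block_mid and the x axis of jig_seat, either way round below 0.06 rad and contact force between jaw and block above 0.8 N and linear speed of block below 0.01 m/s).
It fails at once if the jaw is rammed against the block (more than 30 N) (contact force between jaw and block above 30 N).
It fails at once if another printing block is moved by more than 12 mm (distance of any of grey_block_mid, teal_block_mid from where it was at the start of the episode above 0.012 m).
It fails at once if a bottle, jar, can, tape roll or brush is moved by more than 30 mm (distance of any of glue_mid, paint_jar_mid, ink_can_mid, tape_mid, brush_grip from where it was at the start of the episode above 0.03 m).
It also fails if it takes over 72 s, if anything falls off the work surface, if the arm or the gripper's body presses on something with over 40 N, if the wrist force passes 120 N, or if a joint passes its speed limit or range.

## Robot

A 6-joint arm with a two-finger parallel gripper is mounted at the origin on the work surface. World frame = base frame: x ahead of the robot, y to its left, z up, the work surface at z = 0. Lengths are in m, angles in degrees, forces in N, time in s.
With the tool pointing down it reaches from about 0.375 to 0.975 m from the base axis. Payload 3.8 kg.
Tool frame: the origin (TCP) lies between the finger pads; the fingertips stand 8 mm ahead of it and the grasp point (between the pads) lies 11 mm behind it; z points along the fingers, y is the line along which they close (so a half turn about z gives the same grasp; the last joint's range is limited). The gripper opens to 85 mm and grips with 20 to 120 N. Pads are 22 mm wide; open, the fingers measure 114 mm over their backs; the gripper's body (76 mm by 85 mm) begins 54 mm behind the grasp point. The pads swing forward as they close: fully open they stand 13 mm farther back than shut.
Start: joints at [-76.198, 15.12, 91.902, -0, 72.978, -2.114], TCP at [0.185, -0.649, 0.214] pointing down, gripper open.
Joint ranges: [-150.88, 150.88], [-54.13, 125.18], [17.81, 147.31], [-75.09, 255.09], [0, 152.58], [-146.25, 146.25]. Speed limits (degrees/s): [147.25, 147.25, 180, 180, 180, 180].

## Interface

Orientations are given as [roll, pitch, yaw] about the fixed x, y, z axes, in that order (R = Rz(yaw) Ry(pitch) Rx(roll)).
In Python, from workcell import monitor, read_camera, arm, models gives the robot as it stands.
- The arm moves only by the tool carry_out, never from a script. Its argument "commands" is one flat list of numbers, 6 for each row, row after row: the shift along the world's x, y, z in units of 300 mm (1.0 is 300 mm), then the turn, a rotation vector about the world's x, y, z in units of pi/2 rad (1.0 is pi/2 rad). A call has 1 to 10 rows; each row shifts and turns the commanded pose from where the row before left it; what a row does not reach is not made up. A row lasts 1/8 s, in which the tool goes at most 62.5 mm and 10.7 degrees, less where a joint would pass 70% of its speed; a pose out of reach is approached as far as the arm can. A call with a number of a shift or a turn outside -1 to 1 is refused whole. A call with a gripper value outside its range is refused whole. "hand" is the opening, from 0 (shut) to 1 (fully open), set as the call begins (left out, the last holds). The fingers move at their own pace and stop on an object; "force" is the grip in N (left out, the last holds). Time passes only in rows, so rows that do not move let the fingers close. It gives the time, the measured TCP pose, the force, the opening and the grip force at its end, in the units of the state.
- monitor.get_state(): the state, without advancing time (a new reading comes with each control period).
- read_camera(name): name is "scene" or "top" or "wrist"; returns a dict with "color" (400x640x3 uint8, red, green, blue), "intrinsics" (3x3 intrinsics, pixels), "pose" (4x4, takes a point from camera to world coordinates). Camera axes: x right, y up, looking along -z (the intrinsics and any distortion apply to the point x, -y, -z); pixel columns grow to the right and rows downward; lengths in m; the calibration is good to about 2 mm. A picture is of the moment at which its call begins. There is no depth.
- arm.hand_in(): hands the job in; it is judged then, once.
Trained networks look in the newest picture that a camera, given by its name, has taken for a name from the list of things; names that differ only in an ending like _2 or _b are one class to them, and where a whole thing is asked for, a point or a joint stands for the part that bears it (a point fixed in the world has none). Each returns a list of dicts, best first, with "confidence" (0 to 1); they miss things now and then, are a little off and sometimes report something else, mostly with a low value. They report only what shows in the picture. A call takes as long as a camera call.
- models.silhouettes(camera, label): "region" (400x640 bool, what is visible of it) and "centre" ([column, row] in pixels, amid what is visible of it).
- models.mark_of(camera, label): "centre" ([column, row] in pixels: a listed point, or the origin of a listed thing).
The state is a dict: "time": time; "joints": joint angles; "dq": joint speeds; "effort": joint torques, N m; "eef_pos": TCP position; "eef_rot": TCP orientation; "ft_force": force on the tool from outside, world axes, zero at the start; "torque": the same for the moment, N m; "grip_width": opening from 0.0 (shut) to 1.0 (fully open); "gripper_force": force on a finger pad.
Only numpy, scipy, OpenCV 4.12 (cv2) and the standard library are available. Lean on these libraries where they do the work, as an engineer would, in place of code of your own. Each camera call takes 0.05 s, during which the arm holds its last target. There are 200 camera calls.

## Working session

There is one attempt and no reset: what is moved stays moved. The work goes in short steps, Python scripts to look and compute and a tool call to move; the robot and the scene stay as the last step left them, time stands still between calls to the robot, and variables do not carry over. Pictures are saved under pics/ and viewed, at most 10 in all, crops included, and the job is handed in when it is done.

Besides the shell and the picture viewer there is one more tool, called after "Call:" by a JSON object that holds its "name" and its "arguments". carry_out: Moves the arm, as the interface text tells. Shifts and turns lie within -1 to 1; 1 stands for 300 mm of shift or pi/2 rad of turn. Its arguments: {"type":"object","properties":{"commands":{"type":"array"},"hand":{"type":"number"},"force":{"type":"number"}},"required":["commands"]}

```bash
mkdir -p pics
cat > h.py <<'E'
import numpy as np, cv2
from workcell import monitor, read_camera, arm, models
def ray(c,px):
    K=np.array(c["intrinsics"]);P=np.array(c["pose"])
    d=np.linalg.inv(K)@[px[0],px[1],1.];d=P[:3,:3]@(d*[1,-1,-1]);return P[:3,3],d/np.linalg.norm(d)
def atz(c,px,z):
    o,d=ray(c,px);return o+d*(z-o[2])/d[2]
def proj(c,p):
    K=np.array(c["intrinsics"]);P=np.array(c["pose"])
    q=P[:3,:3].T@(np.array(p)-P[:3,3])*[1,-1,-1];q=K@q;return q[:2]/q[2]
E
python3 - <<'E'
from h import *
Z=dict(block_mid=.021,rack=0,mat_mid=.004,jig_seat=.016,jaw_tab=.07,clamp_knob=.157,grey_block_mid=.021,teal_block_mid=.021,glue_mid=.065,paint_jar_mid=.0275,ink_can_mid=.0375,tape_mid=.012,brush_grip=.01)
im=[]
np.set_printoptions(precision=4,suppress=True)
for n in("top","scene"):
    c=read_camera(n);im.append(c["color"]);print(n,np.array(c["pose"])[:3,3],-np.array(c["pose"])[:3,2])
    cv2.imwrite(f"pics/{n}.png",c["color"][:,:,::-1])
    for k,z in Z.items():
        for r in models.mark_of(n,k)[:1]: print(k,np.round(r["centre"],1),round(r["confidence"],2),atz(c,r["centre"],z))
E
```

```text
top [0.4254 0.0855 1.0224] [ 0.1255 -0.0371 -0.9914]
block_mid [264.8 219.6] 0.82 [0.5128 0.204  0.021 ]
rack [262.9 202.3] 0.8 [0.5614 0.213  0.    ]
mat_mid [313.4 230.3] 0.67 [0.4875 0.0759 0.004 ]
jig_seat [391.2 212.5] 0.76 [ 0.5372 -0.1316  0.016 ]
jaw_tab [397.2 233.5] 0.53 [ 0.4782 -0.1346  0.07  ]
clamp_knob [471.7 208.4] 0.55 [ 0.5339 -0.2899  0.157 ]
grey_block_mid [257.6 184.1] 0.65 [0.6071 0.2258 0.021 ]
teal_block_mid [265.1 201.8] 0.65 [0.56   0.2046 0.021 ]
glue_mid [313.9 131.8] 0.76 [0.7395 0.0789 0.065 ]
paint_jar_mid [360.4 135.8] 0.71 [ 0.7436 -0.0474  0.0275]
ink_can_mid [391.2 212.3] 0.67 [ 0.5353 -0.127   0.0375]
tape_mid [205.6 268. ] 0.7 [0.3856 0.3538 0.012 ]
brush_grip [190.4 221.4] 0.94 [0.5063 0.3999 0.01  ]
scene [0.8768 0.6567 1.0569] [-0.2863 -0.505  -0.8142]
mat_mid [340.7 214.1] 0.85 [0.4857 0.0689 0.004 ]
jig_seat [292.7 162.3] 0.68 [ 0.5212 -0.1285  0.016 ]
jaw_tab [347.4 267.3] 0.53 [0.5667 0.2343 0.07  ]
clamp_knob [359.2 254.7] 0.59 [0.5584 0.258  0.157 ]
grey_block_mid [333.7 282.4] 0.63 [0.5977 0.2318 0.021 ]
teal_block_mid [345.4 265.6] 0.9 [0.5532 0.2074 0.021 ]
glue_mid [247.7 244.8] 0.82 [0.7357 0.0772 0.065 ]
paint_jar_mid [225.3 210.6] 0.79 [ 0.7401 -0.0594  0.0275]
ink_can_mid [267.3 287.4] 0.82 [0.7372 0.1805 0.0375]
tape_mid [445.3 288. ] 0.93 [0.3787 0.3591 0.012 ]
brush_grip [409.6 325. ] 0.65 [0.499  0.3931 0.01  ]
```

View pics/top.png

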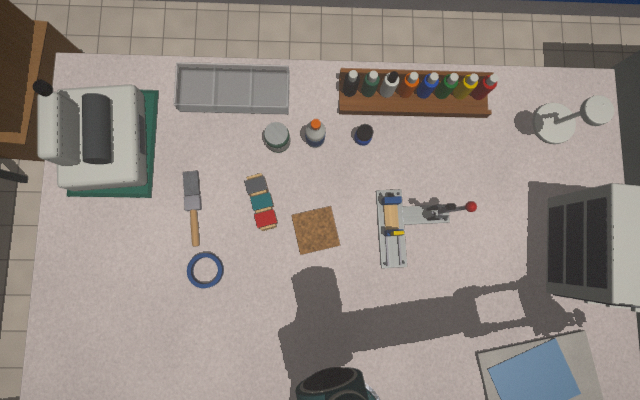

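View pics/scene.png

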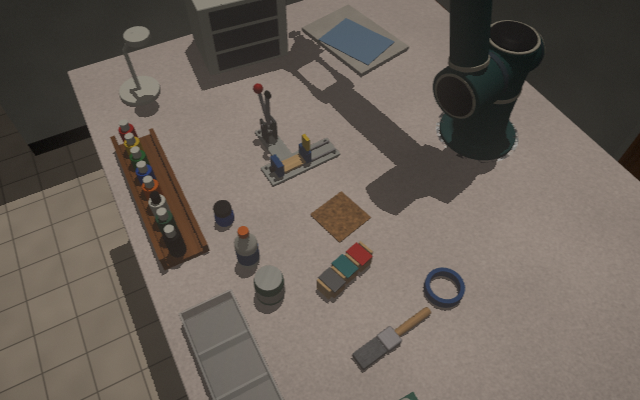

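The pictures show the red block at (265,219) in the top view, with teal and grey beside it. The mat is at (316,230). The jig lies roughly along world x, with its tab at (398,232) and knob at (471,207). In the scene view the tab and knob marks landed on the wrong things. I'll go over the jig for a close wrist look.

Call:
{"name": "carry_out", "arguments": {"commands": [0.09,0.165,0.07,0,0,0,0.09,0.165,0.07,0,0,0,0.09,0.165,0.07,0,0,0,0.09,0.165,0.07,0,0,0,0.09,0.165,0.07,0,0,0,0.09,0.165,0.07,0,0,0,0.09,0.165,0.07,0,0,0,0.09,0.165,0.07,0,0,0,0.09,0.165,0.07,0,0,0,0.09,0.165,0.07,0,0,0], "hand": 1}}

```text
time: 2.65
eef_pos: [0.4556, -0.1524, 0.4254]
eef_rot: [180.0, -0.1, 15.9]
ft_force: [0.2, -1.2, -0.4]
grip_width: 1.001
gripper_force: 0.0
```

Run:
```python
from h import *
np.set_printoptions(precision=4,suppress=True)
c=read_camera("wrist");s=monitor.get_state()
print(s["time"],s["eef_pos"],s["eef_rot"],s["joints"]);print(np.array(c["pose"]))
cv2.imwrite("pics/w1.png",c["color"][:,:,::-1])
for k,z in dict(jig_seat=.016,jaw_tab=.07,clamp_knob=.157,mat_mid=.004).items():
    for r in models.mark_of("wrist",k)[:2]: print(k,np.round(r["centre"],1),round(r["confidence"],2),atz(c,r["centre"],z))
```

```text
2.7 [ 0.4592 -0.1467  0.4286] [-179.9137   -0.5023   16.2246] [-20.9597  -9.6581  95.807    0.373   93.503   52.8393]
[[ 0.2732  0.9275  0.2551  0.5214]
 [-0.9619  0.2637  0.0717 -0.1336]
 [-0.0008 -0.265   0.9643  0.5844]
 [ 0.      0.      0.      1.    ]]
jig_seat [320.2  99.4] 0.69 [ 0.5299 -0.1331  0.016 ]
jig_seat [ 22.1 104.8] 0.25 [0.3832 0.3511 0.016 ]
jaw_tab [308.8 133. ] 0.64 [ 0.4755 -0.1299  0.07  ]
jaw_tab [197.6  85.4] 0.27 [0.498  0.0507 0.07  ]
clamp_knob [440.4 121.3] 0.75 [ 0.5441 -0.29    0.157 ]
mat_mid [196.   87.8] 0.62 [0.4903 0.0763 0.004 ]
```

View pics/w1.png

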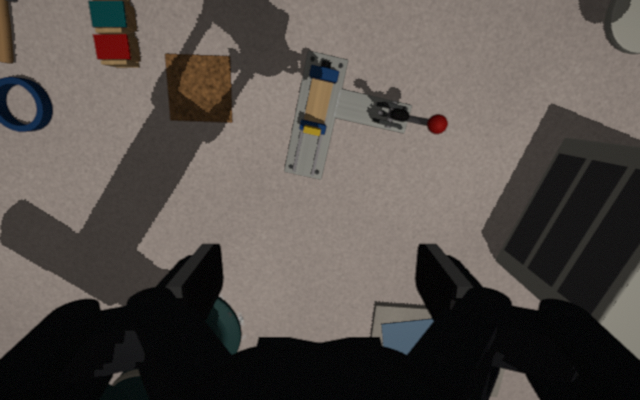

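The wrist view shows the jig clearly: base tail at (303,174), head at (330,60), knob at (438,124), mat centre at (199,88). Next I'll move over the rack.

Call:
{"name": "carry_out", "arguments": {"commands": [0.035,0.175,-0.055,0,0,0,0.035,0.175,-0.055,0,0,0,0.035,0.175,-0.055,0,0,0,0.035,0.175,-0.055,0,0,0,0.035,0.175,-0.055,0,0,0,0.035,0.175,-0.055,0,0,0,0,0,0,0,0,0,0,0,0,0,0,0]}}

```text
time: 3.9
eef_pos: [0.518, 0.1592, 0.3246]
eef_rot: [180.0, 0.1, 15.8]
ft_force: [1.0, -0.4, 0.3]
grip_width: 1.001
gripper_force: 0.0
```

Run:
```python
from h import *
np.set_printoptions(precision=4,suppress=True)
c=read_camera("wrist");s=monitor.get_state()
print(s["time"],s["eef_pos"],s["eef_rot"])
cv2.imwrite("pics/w2.png",c["color"][:,:,::-1])
for k,z in dict(block_mid=.021,teal_block_mid=.021,grey_block_mid=.021,rack=0,mat_mid=.004).items():
    for r in models.mark_of("wrist",k)[:1]: print(k,np.round(r["centre"],1),round(r["confidence"],2),atz(c,r["centre"],z))
hsv=cv2.cvtColor(c["color"],cv2.COLOR_RGB2HSV)
m=((hsv[...,1]>150)&(hsv[...,2]>80)&((hsv[...,0]<8)|(hsv[...,0]>172))).astype(np.uint8)
n,l,st,ce=cv2.connectedComponentsWithStats(m);i=1+np.argmax(st[1:,4])
pts=cv2.findNonZero((l==i).astype(np.uint8))
b=cv2.boxPoints(cv2.minAreaRect(pts));w=np.array([atz(c,q,.038)for q in b]);print(ce[i],b,w,w.mean(0))
for a,d in((0,1),(1,2)):print(np.linalg.norm(w[d]-w[a]),np.degrees(np.arctan2(*(w[d]-w[a])[[1,0]])))
```

```text
3.95 [0.5182 0.159  0.3253] [179.9575   0.0333  15.7939]
block_mid [289.3 145.6] 0.81 [0.517  0.2032 0.021 ]
teal_block_mid [290.1 111.6] 0.94 [0.5629 0.2138 0.021 ]
grey_block_mid [285.2  77.4] 0.92 [0.6045 0.2313 0.021 ]
rack [160.9 118. ] 0.62 [0.5019 0.3944 0.    ]
mat_mid [365.3 180.6] 0.61 [0.4946 0.0796 0.004 ]
[296.8706 146.8014] [[286. 134.]
 [307. 134.]
 [307. 160.]
 [286. 160.]] [[0.5335 0.2105 0.038 ]
 [0.5413 0.183  0.038 ]
 [0.5069 0.1736 0.038 ]
 [0.4989 0.2017 0.038 ]] [0.5202 0.1922 0.038 ]
0.02857104112444744 -74.21208234107749
0.03569078362522922 -164.77813210864727
```

View pics/w2.png

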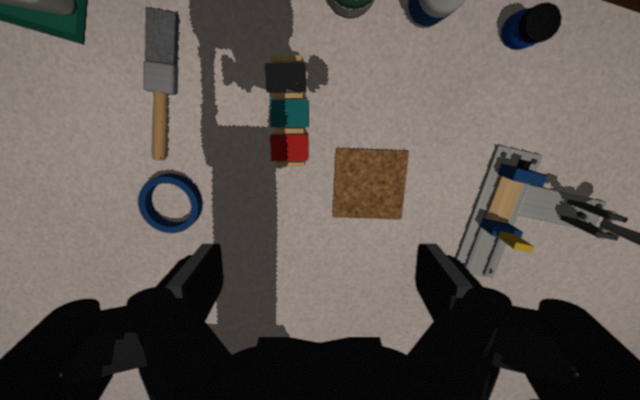

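Red top is at about (289,147), teal (289,112), grey (286,76). The mat spans (333–408,148–219). I'll go closer above the red block for a finer measurement.

Call:
{"name": "carry_out", "arguments": {"commands": [0,0.05,-0.13,0,0,0,0,0.05,-0.13,0,0,0,0,0.05,-0.13,0,0,0,0,0,0,0,0,0,0,0,0,0,0,0]}}

```text
time: 4.82
eef_pos: [0.519, 0.2056, 0.2101]
eef_rot: [180.0, -0.1, 15.9]
ft_force: [0.4, 0.7, 0.5]
grip_width: 1.0
gripper_force: 0.0
```

```bash
cat >> h.py <<'E'
def sil(c,cam,k,z,erode=0):
    r=models.silhouettes(cam,k)
    if not r: print(k,"none");return
    pts=cv2.findNonZero(r[0]["region"].astype(np.uint8)).reshape(-1,2)
    w=np.array([atz(c,q,z)[:2] for q in pts],dtype=np.float32)*1000
    (x,y),(a,b),t=cv2.minAreaRect(w);print(k,round(r[0]["confidence"],2),r[0]["centre"],"rect",x,y,a,b,t)
def hs(c,lo,hi,z,name):
    hsv=cv2.cvtColor(c["color"],cv2.COLOR_RGB2HSV);h=hsv[...,0].astype(int)
    H=((h>=lo)&(h<=hi)) if lo<=hi else ((h>=lo)|(h<=hi))
    m=(H&(hsv[...,1]>120)&(hsv[...,2]>35)).astype(np.uint8)
    n,l,st,ce=cv2.connectedComponentsWithStats(m);i=1+np.argmax(st[1:,4])
    pts=cv2.findNonZero((l==i).astype(np.uint8)).reshape(-1,2)
    w=np.array([atz(c,q,z)[:2] for q in pts],dtype=np.float32)*1000
    (x,y),(a,b),t=cv2.minAreaRect(w);print(name,st[i],"rect mm",x,y,a,b,t)
E
python3 - <<'E'
from h import *
np.set_printoptions(precision=4,suppress=True)
c=read_camera("wrist");s=monitor.get_state()
print(s["time"],s["eef_pos"],s["eef_rot"])
cv2.imwrite("pics/w3.png",c["color"][:,:,::-1])
for k,z in dict(block_mid=.021,teal_block_mid=.021,grey_block_mid=.021).items():
    for r in models.mark_of("wrist",k)[:1]: print(k,np.round(r["centre"],1),round(r["confidence"],2),atz(c,r["centre"],z))
    sil(c,"wrist",k,.038)
hs(c,172,8,.038,"red");hs(c,80,100,.038,"teal")
E
```

```text
4.875 [0.5196 0.2057 0.2108] [179.9938  -0.2025  15.8899]
block_mid [322.  171.9] 0.58 [0.5173 0.2019 0.021 ]
block_mid 0.97 [321.8, 174.5] rect 517.9381103515625 202.90679931640625 40.50804138183594 51.64305114746094 15.861931800842285
teal_block_mid [323.9 130.8] 0.73 [0.5605 0.2122 0.021 ]
teal_block_mid 0.57 [323.3, 129.2] rect 561.4779663085938 214.00201416015625 36.05939483642578 52.0310173034668 14.529723167419434
grey_block_mid [320.3  84.7] 0.96 [0.6041 0.2286 0.021 ]
grey_block_mid 0.65 [318.5, 85.8] rect 603.7125244140625 230.27906799316406 35.788612365722656 51.23978805541992 17.073535919189453
red [ 297  158   50   35 1695] rect mm 517.0515747070312 202.36398315429688 36.305694580078125 51.27021789550781 15.870963096618652
teal [   0    0   54   38 1612] rect mm 590.59375 506.63067626953125 32.87718200683594 46.806640625 0.12801587581634521
```

View pics/w3.png

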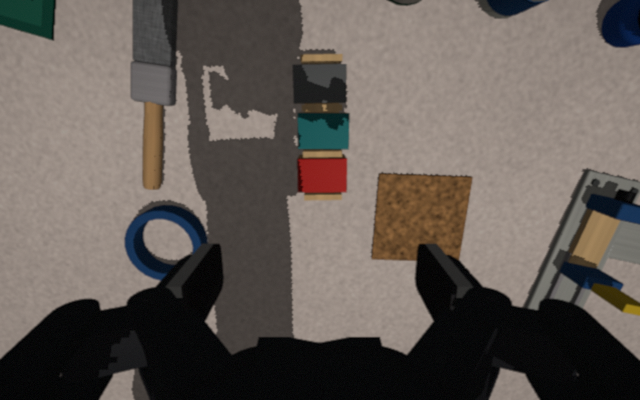

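Red top is at (322,174), measured 36×51 mm, which matches. It sits at (0.517,0.2024) with yaw 15.9°, so the tool is already aligned. Descending.

Call:
{"name": "carry_out", "arguments": {"commands": [-0.007,-0.01,-0.16,0,0,0,0,0,-0.16,0,0,0,0,0,-0.16,0,0,0,0,0,-0.1,0,0,0,0,0,-0.06,0,0,0,0,0,0,0,0,0,0,0,0,0,0,0]}}

```text
time: 6.05
eef_pos: [0.5174, 0.2034, 0.0179]
eef_rot: [-180.0, -0.2, 15.9]
ft_force: [0.1, -0.4, -0.0]
grip_width: 1.0
gripper_force: 0.0
```

Call:
{"name": "carry_out", "arguments": {"commands": [0,0,0,0,0,0,0,0,0,0,0,0,0,0,0,0,0,0,0,0,0,0,0,0,0,0,0,0,0,0,0,0,0,0,0,0], "hand": 0, "force": 40}}

```text
time: 6.8
eef_pos: [0.5193, 0.2061, 0.0211]
eef_rot: [-179.8, -0.4, 15.9]
ft_force: [-4.3, 5.6, 16.9]
grip_width: 0.0
gripper_force: 8.7
```

The fingers shut completely, so something went wrong; look.

Run:
```python
from h import *
c=read_camera("wrist");s=monitor.get_state();print(s["grip_width"],s["ft_force"],s["eef_pos"])
t=read_camera("scene")["color"][180:340,260:480];t=cv2.resize(t,None,fx=2,fy=2)
im=np.zeros((400+320,640,3),np.uint8);im[:400]=c["color"];im[400:,:440]=t
im=cv2.resize(im,None,fx=.83,fy=.83)
cv2.imwrite("pics/w4.png",im[:,:,::-1])
```

```text
-0.00236580201725912 [-4.71054328  5.34577796 17.39648933] [0.51924635 0.20605186 0.02104601]
```

View pics/w4.png

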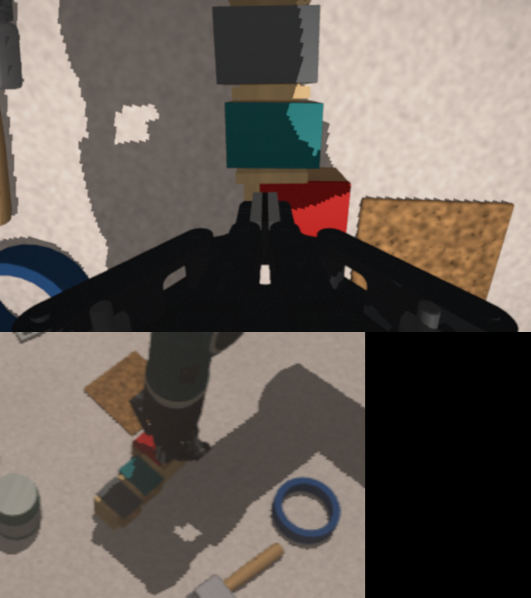

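Run:
```python
from h import *
np.set_printoptions(precision=1,suppress=True)
c=read_camera("wrist");s=monitor.get_state();e=np.array(s["eef_pos"])
a=np.radians(15.9);u=np.array([np.cos(a),np.sin(a),0]);v=np.array([-np.sin(a),np.cos(a),0])
print("tip",proj(c,e-[0,0,.008]),"tcp",proj(c,e))
r=models.silhouettes("wrist","block_mid");print(len(r))
R=np.array([.5171,.2024,.038])
for sft in(0,-.01,-.02,-.03):
    print(sft,[proj(c,R+u*i*.018+v*(j*.026+sft)) for i,j in((1,1),(1,-1),(-1,-1),(-1,1))])
T=R+u*.046
print("teal",[proj(c,T+u*i*.018+v*(j*.026)) for i,j in((1,1),(1,-1),(-1,-1),(-1,1))])
t=read_camera("top")["color"][180:250,220:330]
im=np.zeros((600,640,3),np.uint8);im[:330]=cv2.resize(c["color"][190:400,200:607],(640,330),interpolation=cv2.INTER_CUBIC);im[330:,:424]=cv2.resize(t,(424,270),interpolation=cv2.INTER_CUBIC)
cv2.imwrite("pics/w5.png",im[:,:,::-1])
```

```text
tip [319.3 232.6] tcp [319.2 238.3]
1
0 [array([269.8, 222.9]), array([381. , 222.9]), array([377.5, 291.3]), array([272.7, 291.2])]
-0.01 [array([291.1, 222.9]), array([402.4, 222.9]), array([397.6, 291.3]), array([292.8, 291.2])]
-0.02 [array([312.5, 222.9]), array([423.8, 222.9]), array([417.8, 291.4]), array([312.9, 291.2])]
-0.03 [array([333.9, 222.9]), array([445.3, 222.9]), array([438.1, 291.4]), array([333.1, 291.3])]
teal [array([265.4, 122.4]), array([386.1, 122.2]), array([382. , 202.4]), array([268.9, 202.4])]
```

View pics/w5.png

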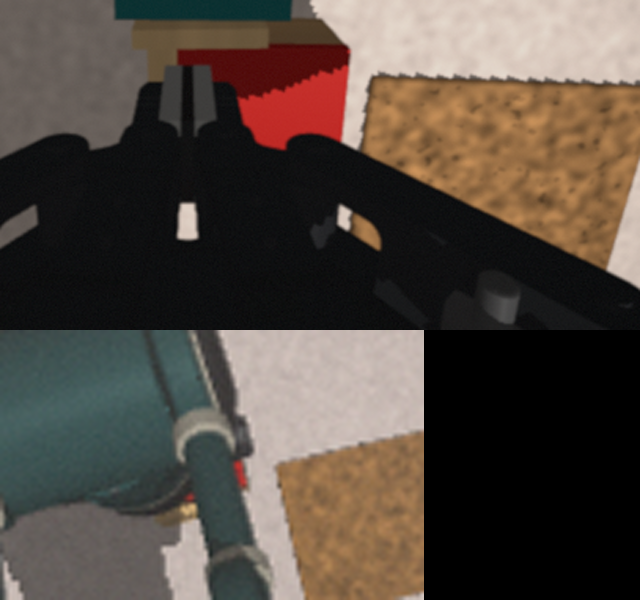

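The red top still shows flat, with corners about (313,220) and (423,220). That puts it roughly 20 mm out of the stall on the mat side, still aligned, and the fingers are shut over its left end. Lifting clear before retrying.

Call:
{"name": "carry_out", "arguments": {"commands": [0,0,0.05,0,0,0,0,0,0.1,0,0,0,0,0,0.16,0,0,0,0,0,0.16,0,0,0,0,0,0,0,0,0,0,0,0,0,0,0]}}

```text
time: 7.8
eef_pos: [0.5157, 0.2026, 0.1575]
eef_rot: [180.0, -0.0, 15.9]
ft_force: [0.6, -0.7, -0.2]
grip_width: 0.001
gripper_force: 0.0
```

Call:
{"name": "carry_out", "arguments": {"commands": [0,0,0,0,0,0,0,0,0,0,0,0,0,0,0,0,0,0,0,0,0,0,0,0,0,0,0,0,0,0,0,0,0,0,0,0], "hand": 1}}

```text
time: 8.55
eef_pos: [0.516, 0.2029, 0.1574]
eef_rot: [180.0, -0.0, 15.9]
ft_force: [-0.4, -0.3, 0.7]
grip_width: 1.0
gripper_force: 0.0
```

Run:
```python
from h import *
np.set_printoptions(precision=4,suppress=True)
c=read_camera("wrist");s=monitor.get_state()
print(s["time"],s["eef_pos"],s["eef_rot"],s["grip_width"],s["ft_force"])
for k in("block_mid","teal_block_mid","grey_block_mid"):
    sil(c,"wrist",k,.038)
    for r in models.mark_of("wrist",k)[:1]: print(k,np.round(r["centre"],1),round(r["confidence"],2),atz(c,r["centre"],.021))
hs(c,172,8,.038,"red")
t=read_camera("scene")["color"][190:320,280:440]
im=np.zeros((600,640,3),np.uint8);im[:300,:480]=cv2.resize(c["color"],(480,300));im[300:,:369]=cv2.resize(t,(369,300),interpolation=cv2.INTER_CUBIC)
cv2.imwrite("pics/w6.png",im[:,:,::-1])
```

```text
8.6 [0.5161 0.2029 0.1575] [-179.9968   -0.0082   15.9118] 1.0020057943544516 [-0.9745  0.64   -0.6627]
block_mid 0.89 [344.8, 179.9] rect 526.4820556640625 182.5606689453125 39.90251159667969 55.15021514892578 18.193918228149414
block_mid [341.7 176.8] 0.68 [0.5248 0.1836 0.021 ]
teal_block_mid 0.61 [320.7, 129.6] rect 561.8365478515625 214.30221557617188 36.70756149291992 52.33641052246094 15.876941680908203
teal_block_mid [319.8 127.8] 0.77 [0.5625 0.2156 0.021 ]
grey_block_mid 0.8 [314.4, 73.3] rect 603.3985595703125 229.83250427246094 37.36123275756836 51.6463508605957 15.425455093383789
grey_block_mid [317.8  74.2] 0.63 [0.6056 0.2297 0.021 ]
red [ 318  161   59   42 2313] rect mm 524.9671630859375 180.14718627929688 37.23341751098633 50.971343994140625 15.89195442199707
```

View pics/w6.png

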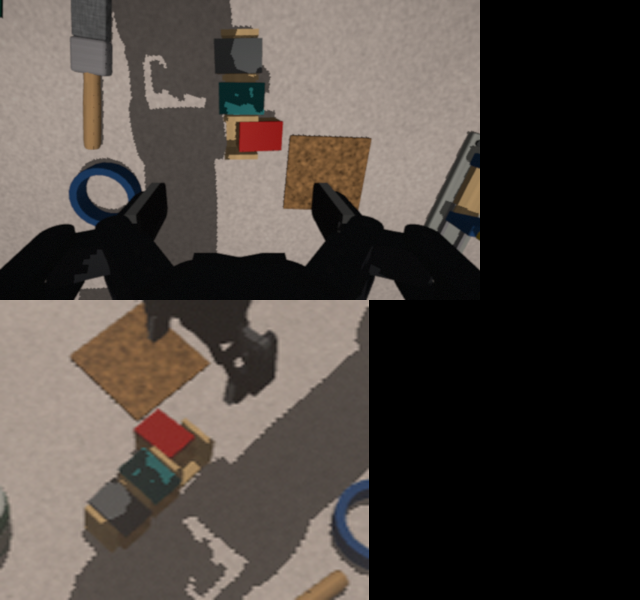

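The red block now stands flat, still aligned, at (0.525,0.180), about 23 mm out towards the mat. Its neighbours have not moved. I'll retry lower, closing in gentle stages.

Call:
{"name": "carry_out", "arguments": {"commands": [0.03,-0.076,0,0,0,0,0,0,-0.15,0,0,0,0,0,-0.15,0,0,0,0,0,-0.12,0,0,0,0,0,-0.06,0,0,0,0,0,0,0,0,0,0,0,0,0,0,0], "hand": 1, "force": 20}}

```text
time: 9.82
eef_pos: [0.5265, 0.1806, 0.0149]
eef_rot: [-180.0, -0.2, 15.9]
ft_force: [-0.6, 0.1, 0.4]
grip_width: 0.998
gripper_force: 0.0
```

Call:
{"name": "carry_out", "arguments": {"commands": [0,0,0,0,0,0,0,0,0,0,0,0,0,0,0,0,0,0], "hand": 0.68}}

```text
time: 10.2
eef_pos: [0.5254, 0.1802, 0.014]
eef_rot: [-180.0, -0.1, 15.9]
ft_force: [0.8, -0.2, -0.3]
grip_width: 0.675
gripper_force: 0.0
```

Call:
{"name": "carry_out", "arguments": {"commands": [0,0,0,0,0,0,0,0,0,0,0,0,0,0,0,0,0,0], "hand": 0.58}}

```text
time: 10.58
eef_pos: [0.5253, 0.1804, 0.0139]
eef_rot: [-180.0, -0.0, 15.9]
ft_force: [-2.0, 1.2, 5.7]
grip_width: 0.579
gripper_force: 3.4
```

Run:
```python
from h import *
np.set_printoptions(precision=4,suppress=True)
c=read_camera("wrist");s=monitor.get_state()
print(s["eef_pos"],s["grip_width"],s["ft_force"],s["torque"],s["gripper_force"])
hs(c,172,8,.038,"red")
a=np.radians(15.9);u=np.array([np.cos(a),np.sin(a)]);v=np.array([-np.sin(a),np.cos(a)])
hsv=cv2.cvtColor(c["color"],cv2.COLOR_RGB2HSV)
m=((hsv[...,1]>120)&(hsv[...,2]>35)&((hsv[...,0]<8)|(hsv[...,0]>172)))
ys,xs=np.nonzero(m[190:320,200:440]);ys+=190;xs+=200
for r in range(ys.min(),ys.max(),8):
    x=xs[ys==r]; 
    if len(x): print(r,x.min(),x.max(),len(x))
B=np.array([.525,.1801,.038]);U=np.r_[u,0];V=np.r_[v,0]
print([proj(c,B+U*i*.018+V*j*.026) for i,j in((1,1),(1,-1),(-1,-1),(-1,1))])
```

```text
[0.5253 0.1804 0.0139] 0.5826030370900277 [-1.2034  1.5093  5.4506] [0.1513 0.2656 0.0192] 3.4503063194279093
red [ 264  218  114   80 7873] rect mm 525.9902954101562 180.03726196289062 37.4732666015625 52.569087982177734 19.864580154418945
218 355 373 19
226 266 377 112
234 265 376 112
242 265 372 108
250 265 372 108
258 266 371 106
266 266 371 106
274 266 372 107
282 267 374 108
290 268 362 95
[array([261.0702, 223.2085]), array([378.211 , 223.2109]), array([374.5604, 294.6857]), array([264.7264, 294.6342])]
```

The red block sits squarely between the fingers, with light contact. I'll squeeze a bit more while rising very slightly.

Call:
{"name": "carry_out", "arguments": {"commands": [0,0,0.005,0,0,0,0,0,0,0,0,0,0,0,0,0,0,0], "hand": 0.5, "force": 25}}

```text
time: 11.0
eef_pos: [0.5252, 0.1812, 0.016]
eef_rot: [-179.9, -0.0, 15.9]
ft_force: [-3.5, 3.5, 9.1]
grip_width: 0.502
gripper_force: 6.4
```

```bash
cat > q.py <<'E'
from h import *
np.set_printoptions(precision=4,suppress=True)
c=read_camera("wrist");s=monitor.get_state()
print(s["time"],s["eef_pos"],s["grip_width"],s["ft_force"],s["gripper_force"])
hsv=cv2.cvtColor(c["color"],cv2.COLOR_RGB2HSV)
m=((hsv[...,1]>120)&(hsv[...,2]>35)&((hsv[...,0]<8)|(hsv[...,0]>172)))
ys,xs=np.nonzero(m[170:380,200:440]);ys+=170;xs+=200
for r in range(ys.min(),ys.max(),8):
    x=xs[ys==r]
    if len(x): print(r,x.min(),x.max(),len(x))
hs(c,172,8,s["eef_pos"][2]+.024,"red")
E
python3 q.py
```

```text
11.05 [0.5252 0.1812 0.0159] 0.5005011545755479 [-3.0628  4.1388  8.9334] 6.451063383137807
216 371 379 9
224 273 383 111
232 273 382 110
240 273 365 93
248 273 364 92
256 273 364 92
264 274 364 91
272 274 365 92
280 275 366 92
288 275 363 89
red [ 272  216  112   81 6989] rect mm 527.3868408203125 178.0231475830078 37.30128479003906 51.957767486572266 20.23908233642578
```

Run:
```python
from h import *
np.set_printoptions(precision=4,suppress=True)
c=read_camera("wrist");s=monitor.get_state();e=np.array(s["eef_pos"]);print(c["intrinsics"],s["eef_rot"])
a=np.radians(15.9);U=np.array([np.cos(a),np.sin(a),0]);V=np.array([-np.sin(a),np.cos(a),0])
for dz in(-.008,.005,.015,.025,.035):
  print(dz,[proj(c,e+U*i*.011-V*.0425+[0,0,dz]) for i in(1,0,-1)],"shut front",proj(c,e+U*.011+[0,0,dz]))
# bright/dark profile of right finger at 0.5
g=cv2.cvtColor(c["color"],cv2.COLOR_RGB2GRAY)
print(g[200:300:6,350:440:6])
```

```text
[[323.3104   0.     318.8531]
 [  0.     323.3104 193.3027]
 [  0.       0.       1.    ]] [-179.9198   -0.0452   15.8988]
-0.008 [array([397.3094, 213.7514]), array([396.0497, 232.5761]), array([394.8304, 250.7974])] shut front [319.2727 213.7434]
0.005 [array([403.2454, 222.1314]), array([401.7868, 242.2269]), array([400.3785, 261.6305])] shut front [319.2276 222.1159]
0.015 [array([408.4695, 229.5064]), array([406.8241, 250.7004]), array([405.2388, 271.1206])] shut front [319.188  229.4836]
0.025 [array([414.3919, 237.8674]), array([412.5214, 260.2842]), array([410.7236, 281.83  ])] shut front [319.143  237.8353]
0.035 [array([421.1627, 247.426 ]), array([419.0175, 271.2117]), array([416.9614, 294.0098])] shut front [319.0915 247.3821]
[[ 73  68  70  95  99  99  94  98 204 213 209 212 207 200 205]
 [ 62  64  64  67  96  94  94 120 205 212 215 218 208 205 211]
 [ 61  62  61  61  65 151 208 206 205 216 212 211 211 205 199]
 [ 31  31  28  27  28  26 198 209 207 213 211 202 207 214 209]
 [ 31  32  31  32  34  32 203 216 207 211 214 214 205 207 206]
 [ 35  34  32  34  32  30 200 206 213 209 211 205 198 203 204]
 [ 34  36  34  11  62  62 200 209 209 202 205 206 205 206 214]
 [ 35  31  30  12  54  61 193 200  96 102  91 101 102  93  70]
 [ 32  34  32  12  16  62  61  17  42 123 125 135 131 114 102]
 [ 83  34  34  11  11  62  61  26  19 100 132 134 126 107 106]
 [ 85  52  32  11  10  37  62  60  17  19 135 109 115 119 131]
 [ 82  79  63   8  15  11  63  61  19  14 127 126 117 125 147]
 [ 82  81  79   7  13  18  72  25  18  18  14  31 112 117 129]
 [ 80  81  80  14  13  16  68  15  15  16  15  16  13 121  98]
 [ 78  79  79  15  11  16  16  16  18  15  13  16  16  76  94]
 [173 201 205 137  13  14  15  13  17  17  15  16  18  16  13]
 [207 209 203 192  12  19  15  15  14  14  14  16  18  16  14]]
```

The camera shows the fingertips about 26 mm higher than the stated geometry: roughly TCP +18 mm shut and +31 mm open. That fits the fingers having ridden over the block's top. I'll reopen, lift, re-measure and grasp 25 mm lower.

Call:
{"name": "carry_out", "arguments": {"commands": [0,0,0.1,0,0,0,0,0,0.15,0,0,0,0,0,0,0,0,0,0,0,0,0,0,0], "hand": 1}}

```text
time: 11.6
eef_pos: [0.5246, 0.1798, 0.0893]
eef_rot: [180.0, 0.0, 15.9]
ft_force: [-0.6, -0.4, -1.0]
grip_width: 0.995
gripper_force: 0.0
```

```bash
sed -i 's/s\["eef_pos"\]\[2\]+.024/.038/' q.py; echo 'sil(c,"wrist","block_mid",.038);sil(c,"wrist","teal_block_mid",.038);sil(c,"wrist","grey_block_mid",.038)' >>q.py; python3 q.py
```

```text
11.65 [0.5239 0.1796 0.0885] 1.0009726234971998 [0.3611 1.4363 0.1075] 0.0
180 341 357 17
188 285 360 76
196 285 360 76
204 286 359 74
212 286 359 74
220 286 359 74
228 286 358 73
red [ 285  180   76   54 3766] rect mm 525.9512939453125 177.93092346191406 37.84287643432617 50.87460708618164 16.293853759765625
block_mid 0.93 [322.9, 206.2] rect 528.64111328125 179.28805541992188 42.1781005859375 52.674076080322266 18.753450393676758
teal_block_mid 0.73 [284.8, 139.8] rect 561.3465576171875 213.46914672851562 37.28923034667969 52.07561492919922 15.739601135253906
grey_block_mid 0.57 [275.3, 67.0] rect 603.5297241210938 229.43258666992188 36.7366943359375 52.44578170776367 16.818578720092773
```

Call:
{"name": "carry_out", "arguments": {"commands": [0.003,-0.006,-0.12,0,0,0,0,0,-0.12,0,0,0,0,0,-0.05,0,0,0,0,0,-0.03,0,0,0,0,0,0,0,0,0,0,0,0,0,0,0]}}

```text
time: 12.55
eef_pos: [0.5271, 0.1786, -0.0049]
eef_rot: [-180.0, -0.1, 15.9]
ft_force: [-0.4, 0.1, 1.1]
grip_width: 1.001
gripper_force: 0.0
```

Call:
{"name": "carry_out", "arguments": {"commands": [0,0,0,0,0,0,0,0,0,0,0,0,0,0,0,0,0,0,0,0,0,0,0,0], "hand": 0.55, "force": 30}}

```text
time: 13.05
eef_pos: [0.5267, 0.1783, -0.005]
eef_rot: [180.0, -0.1, 15.9]
ft_force: [-0.7, -1.6, 6.0]
grip_width: 0.62
gripper_force: 30.4
```

Firm grip at 0.62 (52 mm, 30 N). Lifting and carrying to the mat.

Call:
{"name": "carry_out", "arguments": {"commands": [0,0,0.08,0,0,0,0,0,0.12,0,0,0,-0.01,-0.02,0.05,0,0,0,-0.04,-0.11,0,0,0,0,-0.04,-0.11,0,0,0,0,-0.033,-0.1,0,0,0,0,0,0,0,0,0,0,0,0,0,0,0,0]}}

```text
time: 14.05
eef_pos: [0.4889, 0.0764, 0.0686]
eef_rot: [-180.0, 0.0, 15.9]
ft_force: [-0.1, 1.0, -1.3]
grip_width: 0.622
gripper_force: 31.6
```

```bash
python3 q.py
python3 - <<'E'
from h import *
np.set_printoptions(precision=4,suppress=True)
c=read_camera("wrist")
for n in("wrist","scene"):
    c=read_camera(n)
    for r in models.mark_of(n,"mat_mid")[:1]: print(n,r["confidence"],atz(c,r["centre"],.004))
    sil(c,n,"mat_mid",.004)
# jig yaw from w1 picture
import json
P=np.array([[.2732,.9275,.2551,.5214],[-.9619,.2637,.0717,-.1336],[-.0008,-.265,.9643,.5844],[0,0,0,1]])
w1=dict(intrinsics=[[323.31,0,318.85],[0,323.31,193.3],[0,0,1]],pose=P)
for q in((286,172),(318,178),(314,53),(348,60)):print(atz(w1,q,.004))
E
```

```text
14.1 [0.4891 0.0767 0.0687] 0.621641638701626 [ 0.3209 -0.1728 -0.5235] 31.628379543253686
234 379 379 1
242 256 385 130
250 256 384 129
258 256 384 129
266 257 383 127
274 257 383 127
282 258 382 125
290 258 382 125
298 260 383 124
306 261 381 121
314 261 380 120
322 261 289 29
red [  256   234   131    90 10413] rect mm 447.720703125 63.47943115234375 61.95186996459961 85.00688171386719 18.71378517150879
block_mid 0.58 [319.1, 266.1] rect 454.54571533203125 66.94373321533203 77.65545654296875 84.67189025878906 18.77025032043457
teal_block_mid 0.96 [125.1, 36.4] rect 559.8255615234375 206.15858459472656 34.85141372680664 64.51258850097656 15.676619529724121
grey_block_mid none
wrist 0.83 [0.4912 0.0724 0.004 ]
mat_mid 0.91 [326.2, 170.0] rect 504.57000732421875 75.11272430419922 81.56396484375 108.6740493774414 13.747400283813477
scene 0.56 [0.4798 0.0707 0.004 ]
mat_mid 0.71 [281.8, 150.6] rect 464.6949768066406 -256.3000793457031 397.6251525878906 198.15423583984375 71.6645278930664
[ 0.3903 -0.1079  0.004 ]
[ 0.3955 -0.1673  0.004 ]
[ 0.5985 -0.1029  0.004 ]
[ 0.6035 -0.1605  0.004 ]
```

The block is held level over the mat. Lowering and letting go.

Call:
{"name": "carry_out", "arguments": {"commands": [0,0,-0.1,0,0,0,0,0,-0.1,0,0,0,0,0,-0.03,0,0,0,0,0,-0.012,0,0,0,0,0,0,0,0,0,0,0,0,0,0,0]}}

```text
time: 15.35
eef_pos: [0.4898, 0.0764, -0.003]
eef_rot: [180.0, -0.1, 15.9]
ft_force: [-0.2, 0.1, -0.5]
grip_width: 0.619
gripper_force: 31.0
```

Call:
{"name": "carry_out", "arguments": {"commands": [0,0,0,0,0,0,0,0,0,0,0,0,0,0,0,0,0,0,0,0,0,0,0,0], "hand": 1}}

```text
time: 15.85
eef_pos: [0.489, 0.0763, -0.0037]
eef_rot: [-180.0, -0.0, 15.9]
ft_force: [-1.2, 0.0, 0.1]
grip_width: 1.005
gripper_force: 0.0
```

Call:
{"name": "carry_out", "arguments": {"commands": [0,0,0.18,0,0,0,0,0,0.15,0,0,0.11,0,0,0,0,0,0.11,0,0,0,0,0,0.11,0,0,0,0,0,0.11,0,0,0,0,0,0.11,0,0,0,0,0,0.11,0,0,0,0,0,0.11,0,0,0,0,0,0.11,0,0,0,0,0,0.12]}}

```text
time: 17.1
eef_pos: [0.4889, 0.0763, 0.0952]
eef_rot: [-180.0, -0.0, 106.2]
ft_force: [-0.3, 0.0, -0.3]
grip_width: 0.999
gripper_force: 0.0
```

Call:
{"name": "carry_out", "arguments": {"commands": [0,0,0,0,0,0,0,0,0,0,0,0]}}

```text
time: 17.35
eef_pos: [0.4889, 0.0763, 0.0952]
eef_rot: [-180.0, -0.0, 105.7]
ft_force: [-0.6, 0.0, 0.0]
grip_width: 0.999
gripper_force: 0.0
```

```bash
python3 q.py; python3 -c "
from workcell import monitor;s=monitor.get_state();print(s['eef_rot'],s['joints'])"
```

```text
17.4 [0.489  0.0763 0.0953] 1.0011404019716488 [0.0832 0.2072 0.1404] 0.0
170 289 342 54
178 291 341 51
186 291 341 51
194 291 341 51
202 290 341 52
210 291 341 51
218 291 341 51
226 291 340 50
234 291 340 50
red [ 289  164   54   73 3719] rect mm 487.50738525390625 78.22195434570312 36.80535125732422 52.388671875 15.632009506225586
block_mid 0.75 [486.1, 40.1] rect 557.158447265625 205.0491943359375 47.463279724121094 43.283077239990234 15.625943183898926
teal_block_mid 0.75 [487.9, 38.3] rect 557.498291015625 204.8350067138672 46.980690002441406 43.87867736816406 15.625943183898926
grey_block_mid 0.67 [561.4, 34.6] rect 601.0534057617188 219.12136840820312 46.37578582763672 40.20448303222656 16.477136611938477
[ 1.79998502e+02 -8.50749448e-04  1.05792927e+02] [ 5.98211981e+00  1.83577646e+00  1.20454060e+02  1.29369745e-03
  5.77088324e+01 -9.81149780e+00]
```

Call:
{"name": "carry_out", "arguments": {"commands": [-0.003,0.006,-0.14,0,0,0,0,0,-0.14,0,0,0,0,0,-0.05,0,0,0,0,0,-0.014,0,0,0,0,0,0,0,0,0,0,0,0,0,0,0]}}

```text
time: 18.3
eef_pos: [0.4897, 0.0783, -0.0064]
eef_rot: [179.8, 0.0, 105.9]
ft_force: [-0.1, 0.2, 0.6]
grip_width: 0.999
gripper_force: 0.0
```

Call:
{"name": "carry_out", "arguments": {"commands": [0,0,0,0,0,0,0,0,0,0,0,0,0,0,0,0,0,0,0,0,0,0,0,0,0,0,0,0,0,0], "hand": 0.35, "force": 30}}

```text
time: 18.92
eef_pos: [0.4885, 0.0781, -0.0075]
eef_rot: [180.0, 0.0, 105.9]
ft_force: [-0.1, 0.4, 4.6]
grip_width: 0.414
gripper_force: 31.3
```

Held by its long sides (35 mm). Carrying it towards the jig while turning to the jig's yaw.

Call:
{"name": "carry_out", "arguments": {"commands": [0,0,0.15,0,0,0,-0.014,-0.078,0.06,0,0,-0.116,-0.014,-0.078,0.06,0,0,-0.116,-0.014,-0.078,0.06,0,0,-0.116,-0.014,-0.078,0.06,0,0,-0.116,-0.014,-0.078,0.06,0,0,-0.116,-0.014,-0.078,0.06,0,0,-0.116,-0.014,-0.078,0.06,0,0,-0.116,-0.014,-0.078,0.06,0,0,-0.116,-0.014,-0.078,0.06,0,0,-0.116]}}

```text
time: 20.18
eef_pos: [0.4496, -0.1331, 0.1989]
eef_rot: [-180.0, 0.1, 11.6]
ft_force: [0.3, -0.5, 0.2]
grip_width: 0.416
gripper_force: 30.8
```

Call:
{"name": "carry_out", "arguments": {"commands": [0,0,0,0,0,-0.113,0,0,0,0,0,0,0,0,0,0,0,0]}}

```text
time: 20.55
eef_pos: [0.4498, -0.1322, 0.1983]
eef_rot: [-180.0, 0.1, 1.9]
ft_force: [-0.0, 0.2, -0.3]
grip_width: 0.414
gripper_force: 30.8
```

Run:
```python
from h import *
np.set_printoptions(precision=4,suppress=True)
c=read_camera("wrist");s=monitor.get_state();e=np.array(s["eef_pos"])
print(s["time"],e,s["eef_rot"],s["grip_width"],s["joints"])
for k,z in dict(jig_seat=.016,jaw_tab=.07,clamp_knob=.157).items():
    for r in models.mark_of("wrist",k)[:2]: print(k,np.round(r["centre"],1),round(r["confidence"],2),atz(c,r["centre"],z))
hs(c,172,8,e[2]+.046,"held red")
hs(c,22,33,.09,"yellow tab top")
cv2.imwrite("pics/w7.png",c["color"][:,:,::-1]);np.savez("w7.npz",**{k:np.array(v) for k,v in c.items()})
```

```text
20.6 [ 0.4499 -0.1321  0.1984] [-179.9713    0.0695    1.8892] 0.419956616890634 [-19.4119  -6.969  117.195    0.0015  69.8492  68.6984]
jig_seat [322.5  91.4] 0.96 [ 0.5304 -0.1323  0.016 ]
jaw_tab [320.5 152. ] 0.7 [ 0.477 -0.132  0.07 ]
clamp_knob [591.4  71.3] 0.97 [ 0.5417 -0.2869  0.157 ]
held red [  272   217    95   122 10919] rect mm 451.6882629394531 -131.78199768066406 53.14014434814453 35.84419250488281 2.2493691444396973
yellow tab top [307 140  31  16 461] rect mm 483.6298522949219 -132.96725463867188 12.358603477478027 24.828580856323242 1.875785231590271
```

View pics/w7.png

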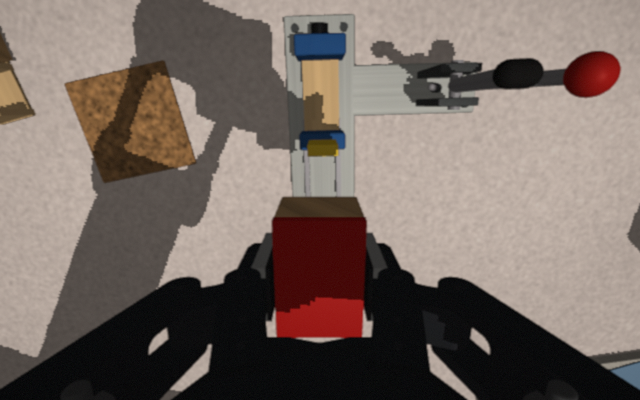

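The picture shows the stop jaw at (320,44), the bed at x 302–342 and rows 60–131, the sliding jaw at (322,140), the yellow tab at (322,148), and the knob at (592,74). The red block is held square. Now the jig axes in numbers.

Run:
```python
from h import *
np.set_printoptions(precision=4,suppress=True)
c=dict(np.load("w7.npz"));im=c["color"];hsv=cv2.cvtColor(im,cv2.COLOR_RGB2HSV).astype(int)
tan=(hsv[...,0]>8)&(hsv[...,0]<25)&(hsv[...,1]>60)&(hsv[...,2]>100)
for r in(70,85,100,115,125):
    x=np.nonzero(tan[r,290:355])[0]+290;L,R=atz(c,(x.min()-.5,r),.016),atz(c,(x.max()+.5,r),.016);print(r,x.min(),x.max(),L,R,(L+R)[:2]/2)
col=tan[:,322];y=np.nonzero(col[30:150])[0]+30;print("bed rows",y.min(),y.max(),atz(c,(322,y.min()-.5),.016),atz(c,(322,y.max()+.5),.016))
blue=(hsv[...,0]>100)&(hsv[...,0]<125)&(hsv[...,1]>120)
for r0,r1 in((20,70),(120,160)):
    m=np.zeros_like(blue);m[r0:r1,285:360]=blue[r0:r1,285:360];ys,xs=np.nonzero(m);print(xs.min(),xs.max(),ys.min(),ys.max(),atz(c,(xs.min()-.5,ys.mean()),.05),atz(c,(xs.max()+.5,ys.mean()),.05))
    print("top edges x@.05",atz(c,(322,ys.min()-.5),.05)[0],atz(c,(322,ys.max()+.5),.05)[0])
```

```text
70 302 338 [ 0.5499 -0.1108  0.016 ] [ 0.5511 -0.1474  0.016 ] [ 0.5505 -0.1291]
85 303 338 [ 0.5359 -0.1121  0.016 ] [ 0.537  -0.1481  0.016 ] [ 0.5364 -0.1301]
100 304 338 [ 0.5215 -0.1134  0.016 ] [ 0.5226 -0.1488  0.016 ] [ 0.522  -0.1311]
115 323 338 [ 0.5073 -0.1331  0.016 ] [ 0.5078 -0.1495  0.016 ] [ 0.5076 -0.1413]
125 336 338 [ 0.4977 -0.1469  0.016 ] [ 0.4978 -0.15    0.016 ] [ 0.4977 -0.1485]
bed rows 60 123 [ 0.5603 -0.1308  0.016 ] [ 0.4988 -0.1329  0.016 ]
294 344 32 59 [ 0.5668 -0.1053  0.05  ] [ 0.5682 -0.1499  0.05  ]
top edges x@.05 0.5786477181472499 0.5561004191548164
300 344 131 148 [ 0.4877 -0.1119  0.05  ] [ 0.4891 -0.1542  0.05  ]
top edges x@.05 0.49431533871602623 0.4774987977203991
```

Jig yaw is about 3°. The stop face is at x≈0.560, the sliding face at about 0.496, and the bed centre at y≈-0.1306. Target block centre is (0.528,-0.1306), so TCP goes to (0.526,-0.131).

Call:
{"name": "carry_out", "arguments": {"commands": [0.127,0.002,0,0,0,0.012,0.127,0.002,0,0,0,0,0,0,-0.16,0,0,0,0,0,-0.16,0,0,0,0,0,-0.16,0,0,0,0,0,0,0,0,0,0,0,0,0,0,0]}}

```text
time: 21.62
eef_pos: [0.5277, -0.1315, 0.0565]
eef_rot: [180.0, -0.1, 2.8]
ft_force: [-0.0, 0.1, -0.9]
grip_width: 0.413
gripper_force: 30.7
```

Call:
{"name": "carry_out", "arguments": {"commands": [0,0,-0.08,0,0,0,0,0,-0.05,0,0,0,0,0,-0.02,0,0,0,0,0,-0.012,0,0,0,0,0,0,0,0,0,0,0,0,0,0,0]}}

```text
time: 22.38
eef_pos: [0.527, -0.1315, 0.007]
eef_rot: [180.0, -0.0, 2.8]
ft_force: [-0.3, 0.0, -1.6]
grip_width: 0.418
gripper_force: 30.8
```

Call:
{"name": "carry_out", "arguments": {"commands": [0,0,-0.004,0,0,0,0,0,-0.003,0,0,0,0,0,0,0,0,0]}}

```text
time: 22.75
eef_pos: [0.5267, -0.1314, 0.0045]
eef_rot: [180.0, -0.0, 2.8]
ft_force: [-0.8, 0.4, 1.2]
grip_width: 0.413
gripper_force: 30.9
```

Run:
```python
from h import *
np.set_printoptions(precision=4,suppress=True)
c=read_camera("wrist");s=monitor.get_state();print(s["eef_pos"],s["ft_force"])
np.savez("w8.npz",**{k:np.array(v) for k,v in c.items()})
im=c["color"];hsv=cv2.cvtColor(im,cv2.COLOR_RGB2HSV).astype(int)
blue=(hsv[...,0]>100)&(hsv[...,0]<125)&(hsv[...,1]>100);red=((hsv[...,0]<8)|(hsv[...,0]>172))&(hsv[...,1]>120)&(hsv[...,2]>35)
for n,m in(("blue",blue),("red",red)):
    k,l,st,ce=cv2.connectedComponentsWithStats(m.astype(np.uint8))
    for i in range(1,k):
        if st[i,4]>150:
            x,y,w,h,_=st[i];print(n,st[i],atz(c,(x+w/2-.5,y-.5),.05),atz(c,(x+w/2-.5,y+h-.5),.05),atz(c,(x-.5,y+h/2),.05)[1],atz(c,(x+w-.5,y+h/2),.05)[1])
```

```text
[ 0.5267 -0.1314  0.0045] [ 0.6562  0.3893 -0.9547]
blue [ 255  142  125   59 6794] [ 0.5825 -0.1276  0.05  ] [ 0.5611 -0.1286  0.05  ] -0.105788980020458 -0.15039319871599852
red [  272   217    95   122 11053] [ 0.5549 -0.1296  0.05  ] [ 0.5014 -0.1322  0.05  ] -0.11224852236566452 -0.14946655298805844
```

The block is centred on the jaw line, 6 mm short of the stop jaw. Releasing and lifting.

Call:
{"name": "carry_out", "arguments": {"commands": [0,0,0,0,0,0,0,0,0,0,0,0,0,0,0,0,0,0,0,0,0,0,0,0], "hand": 0.8}}

```text
time: 23.3
eef_pos: [0.5265, -0.1313, 0.0044]
eef_rot: [-180.0, -0.0, 2.8]
ft_force: [-0.6, 0.7, 0.5]
grip_width: 0.804
gripper_force: 0.0
```

Call:
{"name": "carry_out", "arguments": {"commands": [0,0,0.06,0,0,0,0,0,0.16,0,0,0,-0.05,0,0.16,0,0,0,-0.15,0,0.1,0,0,0,-0.15,0,0,0,0,0,0,0,0,0,0,0]}}

```text
time: 24.05
eef_pos: [0.4192, -0.1311, 0.1495]
eef_rot: [180.0, -0.0, 2.8]
ft_force: [-0.4, 0.1, -0.1]
grip_width: 0.8
gripper_force: 0.0
```

```bash
cat > j.py <<'E'
from h import *
np.set_printoptions(precision=4,suppress=True)
c=read_camera("wrist");s=monitor.get_state();print(s["time"],s["eef_pos"],s["eef_rot"],s["ft_force"])
hsv=cv2.cvtColor(c["color"],cv2.COLOR_RGB2HSV).astype(int)
blue=(hsv[...,0]>100)&(hsv[...,0]<125)&(hsv[...,1]>100);red=((hsv[...,0]<8)|(hsv[...,0]>172))&(hsv[...,1]>120)&(hsv[...,2]>35)
yel=(hsv[...,0]>20)&(hsv[...,0]<34)&(hsv[...,1]>150)&(hsv[...,2]>40)
for n,m,z in(("blue",blue,.05),("red",red,.05),("yellow",yel,.09)):
    k,l,st,ce=cv2.connectedComponentsWithStats(m.astype(np.uint8))
    for i in range(1,k):
        if st[i,4]>100:
            x,y,w,h,_=st[i];pts=np.argwhere(l==i)[:,::-1]
            W=np.array([atz(c,q,z)[:2]*1000 for q in pts],np.float32);print(n,st[i],"x-range",atz(c,(x+w/2-.5,y-.5),z)[0],atz(c,(x+w/2-.5,y+h-.5),z)[0],cv2.minAreaRect(W))
for k,z in dict(jaw_tab=.07,clamp_knob=.157,jig_seat=.016).items():
    for r in models.mark_of("wrist",k)[:1]: print(k,np.round(r["centre"],1),round(r["confidence"],2),atz(c,r["centre"],z))
E
python3 j.py
```

```text
24.1 [ 0.421  -0.1314  0.1497] [179.9491  -0.1346   2.7588] [ 0.4682 -0.1959 -0.0775]
blue [295   0  61  14 533] x-range 0.5595761614187551 0.5506254413533889 ((555.1026000976562, -128.45587158203125), (8.323184967041016, 42.7194709777832), 2.6809558868408203)
blue [299  99  55  21 517] x-range 0.4920783297149592 0.47637617814324246 ((484.35467529296875, -132.8611602783203), (14.552084922790527, 42.005741119384766), 3.941041946411133)
red [ 301   10   51   77 3736] x-range 0.553235174377942 0.5008198444161384 ((527.0404663085938, -130.52069091796875), (51.808494567871094, 35.94275665283203), 2.691053867340088)
yellow [308 107  40  16 618] x-range 0.4864215435114961 0.47622133534799793 ((481.3257141113281, -133.2913055419922), (9.576998710632324, 25.6923770904541), 2.6976516246795654)
jig_seat [325.  121.7] 0.57 [ 0.473  -0.1334  0.016 ]
```

The block sits at (0.527,-0.1305), yaw 2.7°. The tab's outer face is at x≈0.476, so about 16 mm of jaw travel is needed. I'll shut the fingers and come down behind the tab.

Call:
{"name": "carry_out", "arguments": {"commands": [0,-0.01,-0.05,0,0,0,0,0,-0.05,0,0,0,0,0,-0.08,0,0,0,0,0,-0.09,0,0,0,0,0,-0.09,0,0,0,0,0,0,0,0,0,0.05,0,0,0,0,0,0.04,0,0,0,0,0,0,0,0,0,0,0], "hand": 0}}

```text
time: 25.38
eef_pos: [0.4512, -0.1349, 0.0418]
eef_rot: [179.9, -0.2, 2.8]
ft_force: [-1.4, -0.4, 0.2]
grip_width: -0.003
gripper_force: 0.0
```

Call:
{"name": "carry_out", "arguments": {"commands": [0.015,0,0,0,0,0,0.015,0,0,0,0,0,0.01,0,0,0,0,0,0.01,0,0,0,0,0,0.01,0,0,0,0,0,0,0,0,0,0,0]}}

```text
time: 26.12
eef_pos: [0.4662, -0.1342, 0.0402]
eef_rot: [-180.0, 0.0, 2.8]
ft_force: [-1.3, 0.6, 1.4]
grip_width: -0.003
gripper_force: 0.7
```

Call:
{"name": "carry_out", "arguments": {"commands": [0.006,0,0,0,0,0,0.006,0,0,0,0,0,0.006,0,0,0,0,0,0.006,0,0,0,0,0,0,0,0,0,0,0]}}

```text
time: 26.75
eef_pos: [0.4737, -0.1342, 0.0402]
eef_rot: [-180.0, 0.0, 2.8]
ft_force: [-2.0, 1.7, -0.3]
grip_width: 0.001
gripper_force: 1.1
```

Call:
{"name": "carry_out", "arguments": {"commands": [0.005,0,0,0,0,0,0.005,0,0,0,0,0,0.005,0,0,0,0,0,0,0,0,0,0,0]}}

```text
time: 27.25
eef_pos: [0.4784, -0.1344, 0.0403]
eef_rot: [180.0, -0.0, 2.8]
ft_force: [-1.8, 2.3, 0.0]
grip_width: -0.005
gripper_force: 1.2
```

Call:
{"name": "carry_out", "arguments": {"commands": [0.004,0,0,0,0,0,0.004,0,0,0,0,0,0.004,0,0,0,0,0,0,0,0,0,0,0]}}

```text
time: 27.75
eef_pos: [0.48, -0.1342, 0.0403]
eef_rot: [-180.0, 0.2, 2.8]
ft_force: [-8.9, 0.6, 5.2]
grip_width: -0.0
gripper_force: 4.4
```

Call:
{"name": "carry_out", "arguments": {"commands": [0.003,0,0,0,0,0,0.003,0,0,0,0,0,0,0,0,0,0,0]}}

```text
time: 28.12
eef_pos: [0.4799, -0.1342, 0.0403]
eef_rot: [-179.9, 0.4, 2.9]
ft_force: [-14.3, 0.6, 11.3]
grip_width: -0.001
gripper_force: 7.4
```

```bash
python3 j.py
```

```text
28.175 [ 0.4799 -0.1342  0.0403] [-179.9425    0.4407    2.8501] [-14.2488   1.0738  10.4743]
blue [ 264   30  105   49 4544] x-range 0.5783562871847647 0.5590419178530727 ((568.7991333007812, -128.287841796875), (18.70832061767578, 44.442054748535156), 3.4089901447296143)
blue [ 274  182   88   39 1492] x-range 0.5131024024975924 0.4934673050588118 ((502.8890686035156, -131.95785522460938), (18.668968200683594, 41.928489685058594), 4.8396782875061035)
red [ 276   76   82  115 8953] x-range 0.5602783352720532 0.5086669555146057 ((534.4505615234375, -130.35748291015625), (51.32975769042969, 35.84632873535156), 3.222029447555542)
yellow [ 284  204   68   57 3502] x-range 0.5149486498458412 0.4927621556593151 ((503.86883544921875, -132.26112365722656), (21.821752548217773, 24.642574310302734), 2.8718671798706055)
jaw_tab [316.1 236.1] 0.62 [ 0.4939 -0.1319  0.07  ]
```

Snug: the TCP stalls at x=0.480 under about 14 N. In the picture the red block's ends meet the stop face (0.560) and the jaw (0.509). I'll ease off gently, retreat, and go round above to the knob's far side.

Call:
{"name": "carry_out", "arguments": {"commands": [-0.004,0,0,0,0,0,-0.004,0,0,0,0,0,-0.01,0,0,0,0,0,-0.05,0,0,0,0,0,-0.03,0,0.1,0,0,0,0,0,0.16,0,0,0,0,0,0.18,0,0,0,0,0,0.18,0,0,0,0,0,0,0,0,0]}}

```text
time: 29.45
eef_pos: [0.4577, -0.1359, 0.2327]
eef_rot: [179.7, -0.7, 2.8]
ft_force: [0.1, -1.0, -0.1]
grip_width: -0.001
gripper_force: 0.0
```

```bash
python3 j.py
```

```text
29.5 [ 0.4559 -0.1352  0.2295] [179.8343  -0.3834   2.8004] [-0.3076 -1.2844 -0.8422]
blue [294  51  45  22 847] x-range 0.5787945826915692 0.5584974586781543 ((568.6527709960938, -127.83047485351562), (19.395753860473633, 43.77269744873047), 2.7666187286376953)
blue [297 125  41  15 293] x-range 0.5078321108860584 0.49243793557743926 ((500.1435852050781, -132.06216430664062), (14.381060600280762, 41.814640045166016), 2.736726760864258)
red [ 298   71   37   54 1841] x-range 0.5603699930370362 0.5077825943254604 ((534.1021118164062, -129.46847534179688), (51.6754264831543, 35.9623908996582), 2.737220048904419)
red [ 519   78   44   37 1229] x-range 0.5646485335932403 0.5289299240014019 ((547.364501953125, -358.29608154296875), (38.58326721191406, 38.95969772338867), 52.35045623779297)
yellow [304 131  27  13 315] x-range 0.504354276807906 0.49247933967320995 ((498.4222717285156, -132.2249755859375), (10.97461986541748, 24.06534194946289), 2.7320923805236816)
jaw_tab [316.3 142. ] 0.94 [ 0.4918 -0.1318  0.07  ]
clamp_knob [541.5  97. ] 0.97 [ 0.5393 -0.2877  0.157 ]
jig_seat [314.5  99.9] 0.24 [ 0.533  -0.1276  0.016 ]
```

Jaw and block touch at x≈0.508 and stayed put. Knob is at (0.539,-0.288). Going behind it.

Call:
{"name": "carry_out", "arguments": {"commands": [0.069,-0.169,0.01,0,0,0,0.069,-0.169,0,0,0,0,0.069,-0.169,0,0,0,0,0.069,-0.169,0,0,0,0,0,0,0,0,0,0,0,0,-0.12,0,0,0,0,0,-0.12,0,0,0,0,0,-0.11,0,0,0,0,0,0,0,0,0,0,0,0,0,0,0]}}

```text
time: 30.9
eef_pos: [0.537, -0.3366, 0.1248]
eef_rot: [-180.0, 0.0, 2.8]
ft_force: [-0.1, -0.3, -0.3]
grip_width: 0.002
gripper_force: 0.0
```

Call:
{"name": "carry_out", "arguments": {"commands": [0,0.04,0,0,0,0,0,0.04,0,0,0,0,0,0.03,0,0,0,0,-0.001,0.03,0,0,0,0,0,0,0,0,0,0]}}

```text
time: 31.52
eef_pos: [0.5394, -0.2974, 0.1285]
eef_rot: [179.6, -0.4, 2.9]
ft_force: [1.2, -5.4, 3.5]
grip_width: -0.0
gripper_force: 3.1
```

In contact, and the handle is moving. Continue pushing over centre.

Call:
{"name": "carry_out", "arguments": {"commands": [-0.002,0.04,0.005,0,0,0,-0.002,0.04,0.005,0,0,0,-0.002,0.04,0,0,0,0,-0.002,0.04,0,0,0,0,0,0,0,0,0,0]}}

```text
time: 32.15
eef_pos: [0.5346, -0.2459, 0.1282]
eef_rot: [-180.0, -0.1, 2.9]
ft_force: [0.5, -0.2, 0.2]
grip_width: -0.002
gripper_force: 0.2
```

Call:
{"name": "carry_out", "arguments": {"commands": [-0.002,0.04,0,0,0,0,-0.002,0.04,0,0,0,0,0,0,0,0,0,0,0,0,0,0,0,0]}}

```text
time: 32.65
eef_pos: [0.5329, -0.2226, 0.1272]
eef_rot: [-180.0, 0.0, 2.8]
ft_force: [-0.8, 0.5, 0.8]
grip_width: 0.005
gripper_force: 0.0
```

Run:
```python
from h import *
np.set_printoptions(precision=4,suppress=True)
s=monitor.get_state();print(s["time"],s["eef_pos"],s["ft_force"])
for n in("top","scene","wrist"):
    c=read_camera(n)
    for r in models.mark_of(n,"clamp_knob")[:2]: print(n,np.round(r["centre"],1),round(r["confidence"],2),atz(c,r["centre"],.16),atz(c,r["centre"],.11))
```

```text
32.65 [ 0.5329 -0.2226  0.1272] [-0.7864  0.4537  0.7925]
top [418.  211.2] 0.51 [ 0.5251 -0.1628  0.16  ] [ 0.5309 -0.1771  0.11  ]
scene [283.7 131.4] 0.57 [ 0.5466 -0.1161  0.16  ] [ 0.5281 -0.1592  0.11  ]
scene [332.9 281.7] 0.44 [0.6358 0.2868 0.16  ] [0.6224 0.2662 0.11  ]
wrist [206.5 224.2] 0.77 [ 0.5512 -0.1751  0.16  ] [ 0.5312 -0.1574  0.11  ]
```

The force has dropped to zero and the knob shows at y≈-0.16, as expected when shut. Retreat and check with a picture.

Call:
{"name": "carry_out", "arguments": {"commands": [0,-0.1,0,0,0,0,0,-0.15,0.1,0,0,0,0,-0.1,0.18,0,0,0,0,0,0.18,0,0,0,0,0,0,0,0,0,0,0,0,0,0,0]}}

```text
time: 33.7
eef_pos: [0.533, -0.3282, 0.2653]
eef_rot: [180.0, -0.0, 2.8]
ft_force: [0.8, 0.2, -1.2]
grip_width: -0.0
gripper_force: 0.0
```

```bash
python3 - <<'E'
from h import *
np.set_printoptions(precision=4,suppress=True)
t=read_camera("scene")
for r in models.mark_of("scene","clamp_knob")[:1]: print(atz(t,r["centre"],.116))
t=t["color"][80:220,220:400];w=read_camera("wrist")["color"]
im=np.zeros((600,640,3),np.uint8);im[:270,:347]=cv2.resize(t,(347,270),interpolation=cv2.INTER_CUBIC);im[270:,:528]=cv2.resize(w,(528,330))
cv2.imwrite("pics/end.png",im[:,:,::-1])
E
python3 j.py
```

```text
[ 0.5305 -0.1537  0.116 ]
33.9 [ 0.5322 -0.3273  0.2631] [-179.8735    0.1703    2.8286] [-0.0224  0.7084 -0.4166]
blue [126 114  54  18 817] x-range 0.5806751772630998 0.5607114088405849 ((570.7100219726562, -136.4960479736328), (18.750696182250977, 59.89931869506836), 2.7884223461151123)
blue [155 171  30  18 262] x-range 0.5163435751898243 0.4944037914117298 ((503.6007080078125, -152.1893768310547), (16.298158645629883, 35.602378845214844), 18.516897201538086)
red [ 130  132   40   50 1417] x-range 0.5605453320718576 0.5018475535540077 ((531.1463623046875, -127.107666015625), (57.449363708496094, 45.54704284667969), 2.3647024631500244)
yellow [125 182  41  17 488] x-range 0.512293540139268 0.4934408013375224 ((502.6784973144531, -142.13307189941406), (16.305789947509766, 45.47616195678711), 20.86723518371582)
jaw_tab [144.8 191.5] 0.84 [ 0.4952 -0.1308  0.07  ]
clamp_knob [146.3 164.5] 0.66 [ 0.5449 -0.1821  0.157 ]
jig_seat [167.2 154. ] 0.92 [ 0.5298 -0.1342  0.016 ]
```

View pics/end.png

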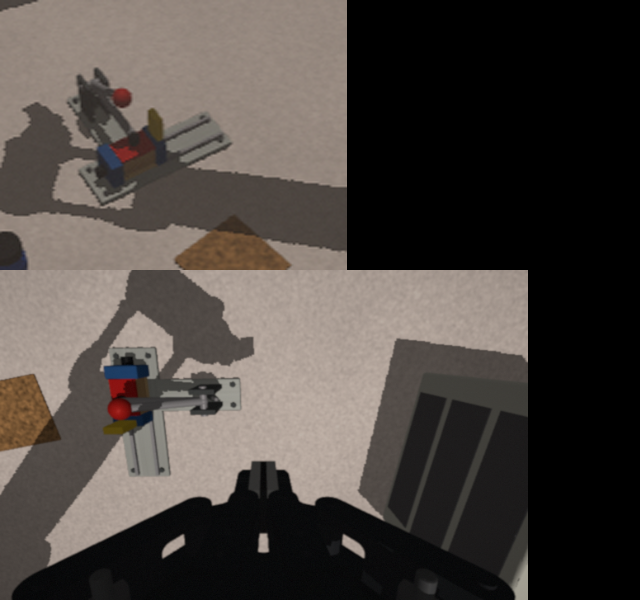

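The picture shows the clamp arm down across the red block, the knob at (120,410) over the bed, and both jaws touching the block. Handing in.

```bash
python3 -c "
from workcell import arm;print(arm.hand_in())"
```

```text
the job is handed in; nothing more can be done
None
```

I handed the job in at about 34 s: the red block is snug between the jaws with the clamp shut on it. No pass/fail result came back. My first two end grasps missed and slid the block about 25 mm out of its stall before the third held. The fingertips looked about 26 mm higher than the stated geometry. The jaw was pressed with about 14 N, above the suggested 5 N but under the 30 N limit.

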